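# Turn a cast cover open side down against the stop

### The job

Turn the cast aluminium cover over, so that it lies open side down, flat on the rubber pad, and leave it pushed flush and square against the pad's raised stop bar, about midway along the bar, ready for its back to be brushed. Leave the other things on the bench and pad where they are.

Things in the scene. Friction and masses are not known exactly. Their poses are not given: they have to be found in the camera images.
- cover: Cast aluminium cover: oblong box 70 mm (x) by 120 mm (y), 45 mm tall, floor and walls 4 mm thick, open on its +z side; 10 mm square screw bosses fill the inner corners up to the rim. 0.2 to 0.45 kg; centre of mass 17 mm from the floor's outer face. Origin: centre of the floor's outer face; z points to the open side. Starts open side up just short of the pad, skewed.
- pad: Black rubber pad fixed to the bench, 170 mm (x) by 280 mm (y), 6 mm thick, with a steel stop bar along its far edge: 12 mm deep, standing 14 mm above the pad's top. Origin: centre of its underside, on the bench; x points from the near edge, away from the robot, to the stop. Near edge at x = -85 mm, stop face at x = +70 mm.
- pad_near_edge (a point): Middle of the pad's near top edge (6 mm above the bench), axes as the pad's. This 6 mm step catches the foot of a cover pushed against it, so the cover can be tipped over it.
- stop_face (a point): Middle of the stop bar's near face, at the pad's top surface, axes as the pad's.
- socket: steel wrench socket standing on the left part of the pad, 26 mm diameter, 38 mm tall. Bystander; origin at its underside.
- nut: dark steel round nut lying on the right part of the pad, 24 mm diameter, 14 mm tall. Bystander; origin at its underside.
- wrench: 170 mm open wrench lying on the bench left of the cover. Bystander; origin at its underside.
- screwdriver: 190 mm screwdriver with black handle on the bench right of the cover. Bystander; origin at its underside.
- spray: upright red spray can, 60 mm diameter, 150 mm tall, left of the pad. Bystander; origin at its underside.
- jar: upright amber jar, 60 mm diameter, 80 mm tall, right of the pad. Bystander; origin at its underside.
Not all that is in view belongs to the job. What is shaped like the cover but green is not meant.

How it is judged (in metres and radians):
At the end, for the whole second after the job is handed in: The cover lies open side down flat on the pad (within 3.5 degrees, its floor 45 +- 3 mm above the pad), its long side within 3.5 mm of the stop face and square to it within 3.4 degrees, its middle within 45 mm of the middle of the bar, at rest and released (angle between cover's own z axis and vertical above 3.08 rad and x of cover in the frame of stop_face between -0.0385 and -0.032 m and y of cover in the frame of stop_face between -0.045 and 0.045 m and z of cover in the frame of stop_face between 0.042 and 0.048 m and angle between the x axis of cover and the x axis of pad, either way round below 0.06 rad and linear speed of cover below 0.01 m/s and contact force between the fingers and cover below 0.1 N); the robot touches nothing.
It fails at once if a bystander (socket, nut, wrench, screwdriver, spray can or jar) is moved more than 25 mm (distance of any of socket, nut, wrench, screwdriver, spray, jar from where it was at the start of the episode above 0.025 m).
It also fails if it takes over 64 s, if anything falls off the work surface, if the arm or the gripper's body presses on something with over 40 N, if the wrist force passes 120 N, or if a joint passes its speed limit or range.

### The arm

A 7-joint arm with a two-finger parallel gripper is mounted at the origin on the work surface. World frame = base frame: x ahead of the robot, y to its left, z up, the work surface at z = 0. Lengths are in mm, angles in rad, forces in N, time in s.
With the tool pointing down it reaches from about 350 to 900 mm from the base axis. Payload 8.1 kg.
Tool frame: the origin (TCP) lies at the very end of the fingers, on their centre line; the grasp point (between the pads) lies hold_point_z behind it (hold_point_z is the distance from the TCP to the grasp point, in mm); z points along the fingers, y is the line along which they close (so a half turn about z gives the same grasp; the last joint's range is limited). The gripper opens to 85 mm and grips with 20 to 120 N. Pads are 22 mm wide; open, the fingers measure 114 mm over their backs; the gripper's body (76 mm by 85 mm) begins 54 mm behind the grasp point. The pads swing forward as they close: fully open they stand 13 mm farther back than shut.
Start: joints at [-0.103, 0.434, 0.025, 1.573, -0.012, 1.134, -0.075], TCP at [625.013, -0.027, 231.323] pointing down, gripper open.
Joint ranges: [-2.62, 2.62], [-0.44, 2.09], [-1.27, 1.32], [0.08, 2.57], [-1.32, 4.46], [0.12, 2], [-2.74, 2.74]. Speed limits (rad/s): [2.22, 2.22, 3.01, 3.01, 3.14, 3.14, 3.14].

### API

Orientations are given as a rotation vector (axis times angle).
In Python, from station import state, read_camera, finish_job, hold_point_z gives the robot as it stands.
- The arm moves only by the tool move_arm, never from a script. Its argument "moves" is a list of rows, each a list of 7 numbers: the shift along the tool's x, y, z in m, then the turn, a rotation vector about the tool's x, y, z in rad, then the finger opening in m, from 0 to 0.0854. In form: [[dx, dy, dz, ax, ay, az, jaw], ...]. A call has 1 to 12 rows; each row is the pose to reach, as a shift and turn from the pose commanded when the call began, along the tool's axes at that moment; what a row does not reach only later rows make up. A row lasts 1/8 s, in which the tool goes at most 62.5 mm and 10.7 degrees, less where a joint would pass 70% of its speed; a pose out of reach is approached as far as the arm can. A call with a gripper value outside its range is refused whole. The fingers move at their own pace and stop on an object; "force" is the grip in N (left out, the last holds). Time passes only in rows, so rows that repeat a pose let the fingers close. It gives the time, the measured TCP pose, the force, the opening and the grip force at its end, in the units of the state.
- state(): the state, without advancing time (a new reading comes with each control period).
- read_camera(name): name is "scene" or "side" or "wrist"; returns a dict with "frame" (400x640x3 uint8, blue, green, red), "z_map" (400x640 float32, mm along the optical axis (not along the pixel's ray), 0 where there is no reading), "intrinsics" (3x3 intrinsics, pixels), "D" ([k1, k2, p1, p2, k3] as OpenCV has them; the pictures are not rectified), "camera_from_world" (4x4, takes a point from world to camera coordinates). Camera axes: x right, y down, z forward; pixel columns grow to the right and rows downward; lengths in mm; the calibration is good to about 2 mm. A picture is of the moment at which its call begins.
- finish_job(): hands the job in; it is judged then, once.
The state is a dict: "t": time; "joint_pos": joint angles; "joint_vel": joint speeds; "joint_efforts": joint torques, N m; "position": TCP position; "orientation": TCP orientation; "ft_force": force on the tool from outside, world axes, zero at the start; "wrist_torque": the same for the moment, N m; "opening": finger opening in mm; "gripper_force": force on a finger pad.
Only numpy, scipy, OpenCV 4.12 (cv2) and the standard library are available. Lean on these libraries where they do the work, as an engineer would, in place of code of your own. Each camera call takes 0.05 s, during which the arm holds its last target. There are 200 camera calls.

## Working session

There is one attempt and no reset: what is moved stays moved. The work goes in short steps, Python scripts to look and compute and a tool call to move; the robot and the scene stay as the last step left them, time stands still between calls to the robot, and variables do not carry over. Pictures are saved under pics/ and viewed, at most 10 in all, crops included, and the job is handed in when it is done.

Besides the shell and the picture viewer there is one more tool, called after "Call:" by a JSON object that holds its "name" and its "arguments". move_arm: Moves the arm, as the interface text tells. Its arguments: {"type":"object","properties":{"moves":{"type":"array"},"force":{"type":"number"}},"required":["moves"]}

```bash
ls; mkdir -p pics; cat > h.py <<'E'
import numpy as np, cv2
from scipy.spatial.transform import Rotation as R
from station import state, read_camera, finish_job, hold_point_z
def cloud(c):
    z=c["z_map"]; K=c["intrinsics"]; v,u=np.mgrid[0:400,0:640]
    p=cv2.undistortPoints(np.stack([u,v],-1).reshape(-1,1,2).astype(np.float64),K,np.array(c["D"])).reshape(400,640,2)
    P=np.dstack([p[...,0]*z,p[...,1]*z,z]); T=np.linalg.inv(c["camera_from_world"])
    W=P@T[:3,:3].T+T[:3,3]; W[z==0]=np.nan
    return W
E
python3 - <<'E'
from h import *
s=state(); print({k:np.round(v,3) for k,v in s.items()},hold_point_z() if callable(hold_point_z) else hold_point_z)
a=read_camera("scene");b=read_camera("side")
cv2.imwrite("pics/scene.png",a["frame"]);cv2.imwrite("pics/side.png",b["frame"])
np.savez("a.npz",f=a["frame"],W=cloud(a));np.savez("b.npz",f=b["frame"],W=cloud(b))
E
```

```text
pics
{'t': np.float64(0.0), 'joint_pos': array([-0.103,  0.435,  0.025,  1.574, -0.012,  1.134, -0.075]), 'joint_vel': array([ 0.   , -0.   ,  0.001, -0.001,  0.001, -0.   , -0.   ]), 'joint_efforts': array([ 0.0000e+00, -6.7046e+01,  1.0250e+00, -3.1620e+01,  1.6000e-02,
        1.3000e-02, -0.0000e+00]), 'position': array([ 6.24491e+02, -5.50000e-02,  2.30517e+02]), 'orientation': array([-2.221e+00, -2.221e+00,  2.000e-03]), 'ft_force': array([-0.262, -0.38 , -0.354]), 'wrist_torque': array([-0.011,  0.025, -0.004]), 'gripper_force': np.float64(0.0), 'opening': np.float64(85.632)} 18.700000000000003
```

View pics/scene.png

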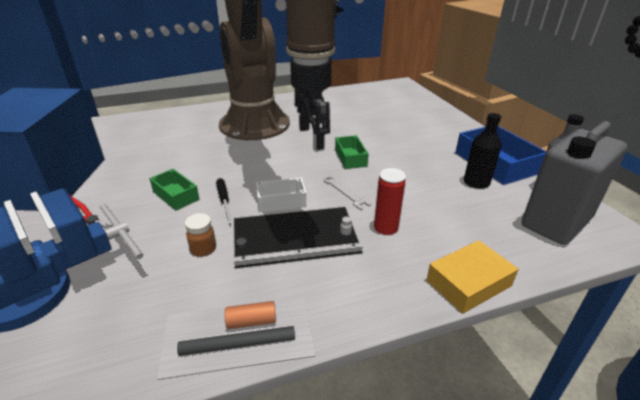

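View pics/side.png

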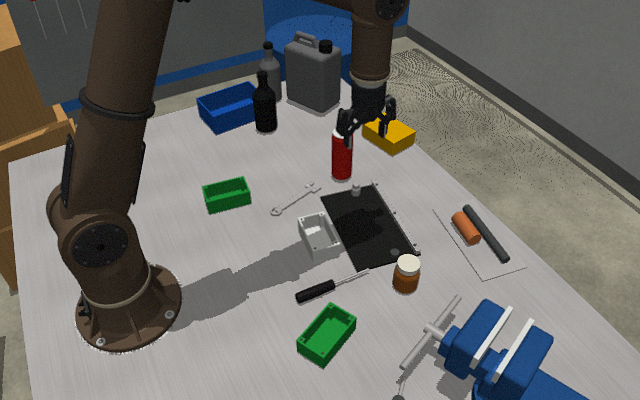

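The scene view shows the cover at about (281,195), the pad at (297,235), the socket at (346,226) and the nut at (240,241). The side view shows the cover at (318,233) and the pad at (370,228). Next I'll measure from depth.

```bash
python3 - <<'E'
from h import *
def rect(P,n):
    r=cv2.minAreaRect(P[:,:2].astype(np.float32)); print(n,len(P),np.round(r[0],1),np.round(r[1],1),round(r[2],1),'z',np.round(np.percentile(P[:,2],[5,50,95]),1))
for f in "ab":
    d=np.load(f+".npz");F=d["f"];W=d["W"];x,y,z=W[...,0],W[...,1],W[...,2]
    hsv=cv2.cvtColor(F,cv2.COLOR_BGR2HSV);V=hsv[...,2];S=hsv[...,1]
    roi=(x>400)&(x<850)&(abs(y)<250)
    def big(m,k=1):
        m=(m&roi).astype(np.uint8); m=cv2.morphologyEx(m,cv2.MORPH_OPEN,np.ones((2,2)))
        n,l,st,c=cv2.connectedComponentsWithStats(m)
        return [l==i for i in np.argsort(-st[1:,4])[:k]+1]
    for m in big((V<45)&(z>0)&(z<12)&(x>550)): rect(W[m],'pad')
    for i,m in enumerate(big((z>15)&(z<180),9)): 
        print(np.round(np.median(F[m],0)),end=' ');rect(W[m],'obj')
    for i,m in enumerate(big((z>38)&(z<52)&(S<60),3)): rect(W[m],'rim')
E
```

```text
pad 3466 [614.2 -36.7] [270.2 125.7] 80.2 z [nan nan nan]
[ 27.  30. 107.] obj 1570 [597.5 251.2] [ 53.7 277. ] 44.1 z [nan nan nan]
[131. 132. 132.] obj 1024 [488.7   1.5] [ 81.3 183.6] 36.2 z [nan nan nan]
[ 89. 128. 200.] obj 894 [ 832.3 -183.5] [ 40.1 101.8] 6.8 z [nan nan nan]
[140. 140. 143.] obj 654 [703.2 -47.4] [286.   29.8] 84.9 z [nan nan nan]
[ 56.  82. 117.] obj 493 [ 564.7 -222.7] [ 23.6 136.5] 76.9 z [nan nan nan]
[112. 112. 115.] obj 141 [643.3  91.1] [20.2 68.9] 46.1 z [nan nan nan]
[ 77. 179. 226.] obj 125 [848.3 217.5] [15.2 69.4] 10.3 z [48.4 50.  51.8]
[32. 31. 32.] obj 120 [ 417.5 -171.8] [26.8 71.8] 85.6 z [ 9.9 21.1 24.9]
[69. 69. 68.] obj 71 [ 626.4 -159.9] [17.4 28.1] 26.6 z [ 8.9 18.8 21.1]
rim 213 [443.9 -14.9] [123.5 130. ] 66.9 z [nan nan nan]
rim 89 [482.6 -60.7] [56.7 68.7] 77.0 z [35.4 40.3 45. ]
rim 49 [520.4 -16. ] [37.8  4.9] 79.4 z [nan nan nan]
pad 3859 [612.2 -77.1] [330.2 152.4] 80.8 z [nan nan nan]
[106. 109. 108.] obj 784 [513.7 -39.1] [174.9  60.5] 53.2 z [nan nan nan]
[10. 14. 90.] obj 735 [660.7 128.5] [319.9   0. ] 53.7 z [nan nan nan]
[ 51.  92. 155.] obj 490 [ 829.2 -187.2] [108.   55.4] 65.0 z [nan nan nan]
[164. 166. 169.] obj 386 [706.9 -55.1] [290.   24.9] 78.8 z [nan nan nan]
[197. 214. 218.] obj 221 [ 593.  -241.1] [55.  28.1] 2.3 z [nan nan nan]
[ 0. 74. 98.] obj 206 [774.5 109.4] [292.8  63. ] 55.8 z [15.5 31.5 49. ]
[23. 22. 23.] obj 154 [ 425.8 -180.3] [51.  18.5] 0.5 z [11.  20.8 25.2]
[ 98. 100. 102.] obj 98 [670.3  81.3] [65.9 19.7] 37.9 z [ 5.4 28.5 43.8]
[70. 72. 70.] obj 54 [ 622.1 -171.1] [22.5 14.1] 35.2 z [nan nan nan]
rim 326 [490.1 -23.8] [158.7  85.9] 79.5 z [nan nan nan]
rim 34 [671.   84.2] [61.5 14.8] 39.0 z [ 2.3 41.5 44.8]
```

```bash
python3 - <<'E'
from h import *
a=read_camera("wrist");cv2.imwrite("pics/w1.png",a["frame"]);np.savez("w.npz",f=a["frame"],W=cloud(a))
print(np.round(np.linalg.inv(a["camera_from_world"]),2))
E
```

```text
[[ 1.0000e+00 -0.0000e+00 -0.0000e+00  6.2455e+02]
 [-0.0000e+00 -9.5000e-01 -3.2000e-01  8.2850e+01]
 [-0.0000e+00  3.2000e-01 -9.5000e-01  3.7287e+02]
 [ 0.0000e+00  0.0000e+00  0.0000e+00  1.0000e+00]]
```

View pics/w1.png

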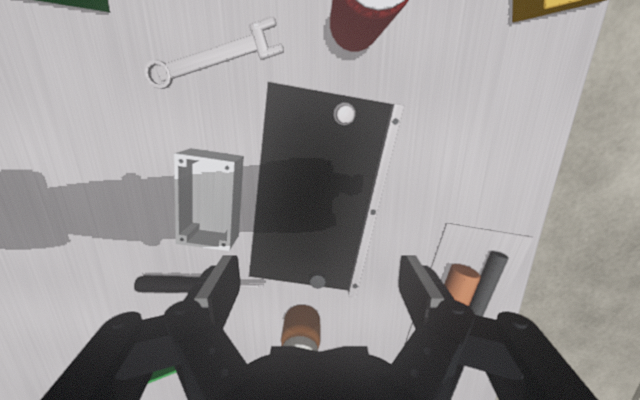

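Wrist view: pad's near edge runs from (267,83) to (250,276). The cover's rim corners are near (176,152), (243,157), (240,248) and (176,243). The socket is at (344,114), the nut at (318,282), and the screwdriver tip at (265,282), close to the pad's near right corner.

```bash
cat >> h.py <<'E'
def cast(c,px,z):
    p=cv2.undistortPoints(np.array(px,float).reshape(-1,1,2),c["intrinsics"],np.array(c["D"])).reshape(-1,2)
    T=np.linalg.inv(c["camera_from_world"]); d=np.c_[p,np.ones(len(p))]@T[:3,:3].T; o=T[:3,3]
    return o+d*((z-o[2])/d[:,2])[:,None]
def padframe(c):
    V=c["frame"].max(2); m=((V<75)).astype(np.uint8); m[:, :245]=0
    # near edge: first dark pixel per row, line fit
    rows=range(95,265,4); px=[]
    for r in rows:
        row=V[r,225:330].astype(int); i=np.argmax(row[:-3]-row[3:]); px.append((225+i+1.5,r))
    return px
E
python3 - <<'E'
from h import *
c=read_camera("wrist"); F=c["frame"]
px=padframe(c); P=cast(c,px,6)
l=cv2.fitLine(P[:,:2].astype(np.float32),cv2.DIST_HUBER,0,.01,.01).ravel(); print('near edge',l, 'yaw',np.degrees(np.arctan2(-l[0],l[1])) )
print('pad near corners',np.round(cast(c,[(267,83),(250,276)],6),1).tolist(),'bar outer top corners',np.round(cast(c,[(402,106),(353,293)],20),1).tolist())
print('rim',np.round(cast(c,[(175,153),(243,158),(240,249),(176,243)],45),1).tolist())
print('socket top',cast(c,[(344,114)],44),'nut',cast(c,[(318,282)],20),'sd tip',cast(c,[(265,282)],5))
crop=cv2.resize(F[135:265,160:300],None,fx=4,fy=4,interpolation=cv2.INTER_CUBIC);cv2.imwrite("pics/crop.png",crop)
E
```

```text
near edge [ 1.6420956e-01  9.8642546e-01  5.4113086e+02 -1.5893139e+01] yaw -9.451319
pad near corners [[561.6, 108.7, 6.0], [518.9, -164.3, 6.0]] bar outer top corners [[724.3, 82.1, 20.0], [675.9, -184.9, 20.0]]
rim [[455.9, 30.1, 45.0], [534.9, 24.3, 45.0], [520.2, -96.5, 45.0], [437.6, -87.4, 45.0]]
socket top [[652.9932402   73.86301563  44.        ]] nut [[ 623.13301165 -165.46285921   20.        ]] sd tip [[ 540.94225673 -175.85089873    5.        ]]
```

View pics/crop.png

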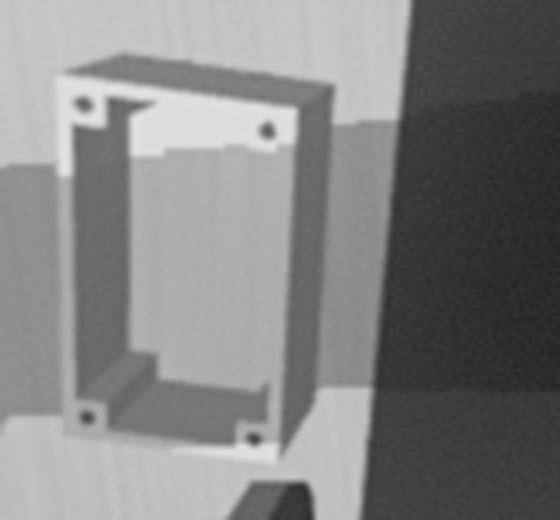

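```bash
python3 - <<'E'
from h import *
c=read_camera("wrist")
P=cast(c,[(174.2,153.2),(235,161),(230,250),(176.2,243)],45); print(P.round(1))
r=cv2.minAreaRect(P[:,:2].astype(np.float32)); print(r, P.mean(0))
for i,j in [(0,1),(1,2),(3,2),(0,3)]:
    d=P[j]-P[i]; print(np.hypot(*d[:2]),np.degrees(np.arctan2(d[1],d[0])))
E
```

```text
[[455.1  29.9  45. ]
 [525.2  20.7  45. ]
 [507.  -98.   45. ]
 [437.9 -87.5  45. ]]
((481.1569519042969, -33.31492614746094), (120.12264251708984, 70.69717407226562), 81.3099365234375) [481.28385763 -33.72616793  45.        ]
70.71415901950445 -7.434589992055294
120.12265355338697 -98.7193316934744
69.8244757743282 -8.690062084433963
118.57604040732375 -98.29801932167402
```

Call:
{"name": "move_arm", "arguments": {"moves": [[-0.02,-0.01,0.02,0.18,0,0,0.0854],[-0.02,-0.02,0.04,0.36,0,0,0.0854],[-0.02,-0.03,0.06,0.54,0,0,0.0854],[-0.02,-0.03,0.08,0.72,0,0,0.0854],[-0.02,-0.03,0.08,0.9,0,0,0.0854],[-0.02,-0.03,0.08,1.08,0,0,0.0854],[-0.02,-0.03,0.08,1.26,0,0,0.0854],[-0.02,-0.03,0.08,1.4,0,0,0.0854],[-0.02,-0.03,0.08,1.4,0,0,0.0854],[-0.02,-0.03,0.08,1.4,0,0,0.0854]]}}

```text
t: 1.5
position: [613.9, -18.6, 188.7]
orientation: [-1.884, -1.626, 0.589]
ft_force: [0.2, 0.4, -0.2]
opening: 85.7
gripper_force: 0.0
```

```bash
python3 - <<'E'
from h import *
s=state(); print(s["t"],s["position"],s["joint_pos"].round(3)); print(R.from_rotvec(s["orientation"]).as_matrix().round(3))
E
```

```text
1.5 [613.92846147 -18.60345846 188.67863177] [-0.172  0.979  0.475  0.984 -0.385  2.001  0.094]
[[ 0.162  0.732 -0.662]
 [ 0.986 -0.093  0.138]
 [ 0.04  -0.675 -0.737]]
```

```bash
cat >> h.py <<'E'
def pose(p,yaw,phi):  # tool x along pad x, y along -pad y, z down, pitched phi about pad y
    B=R.from_euler('z',yaw,degrees=True)*R.from_euler('y',phi,degrees=True)*R.from_matrix(np.diag([1,-1,-1.])); return np.array(p,float),B
def rel(p,B,s=None):
    s=s or state(); A=R.from_rotvec(s["orientation"])
    return np.r_[A.inv().apply(p-s["position"])/1000,(A.inv()*B).as_rotvec()].round(4).tolist()
def loc(o,yaw,v): return np.array([*o,0.])+R.from_euler('z',yaw,degrees=True).apply(v)
C=(481.3,-33.7); CY=-8.5
E
python3 - <<'E'
from h import *
g=loc(C,CY,[9,58,25]); p,B=pose(g,CY,-35); ax=B.apply([0,0,1])
print('grasp',g,'pre',g-80*ax, rel(g-80*ax,B), rel(g-80*ax,pose(g,CY,0)[1]))
E
```

```text
grasp [498.77408862  22.33263537  25.        ] pre [453.39199306  29.115035    90.53216354] [0.0172, -0.0557, 0.1852, -1.0784, 1.0108, 1.2926] [0.0172, -0.0557, 0.1852, -0.6134, 0.546, 1.4928]
```

```bash
python3 - <<'E'
from h import *
p,B=pose([453.4,29.1,150],CY,-35); print(rel(p,B))
E
```

```text
[0.0195, -0.0958, 0.1413, -1.0784, 1.0108, 1.2926]
```

Call:
{"name": "move_arm", "arguments": {"moves": [[0.002,-0.01,0.014,-0.098,0.092,0.1175,0.036],[0.004,-0.018,0.026,-0.196,0.184,0.235,0.036],[0.006,-0.027,0.04,-0.294,0.276,0.3525,0.036],[0.007,-0.036,0.053,-0.392,0.368,0.47,0.036],[0.009,-0.045,0.066,-0.49,0.46,0.5875,0.036],[0.011,-0.054,0.079,-0.588,0.551,0.705,0.036],[0.013,-0.063,0.092,-0.686,0.643,0.8225,0.036],[0.0145,-0.071,0.105,-0.784,0.735,0.94,0.036],[0.016,-0.08,0.118,-0.882,0.827,1.0575,0.036],[0.018,-0.088,0.13,-0.98,0.919,1.175,0.036],[0.0195,-0.0958,0.1413,-1.0784,1.0108,1.2926,0.036],[0.0195,-0.0958,0.1413,-1.0784,1.0108,1.2926,0.036]]}}

```text
t: 3.0
position: [446.7, 20.2, 133.8]
orientation: [3.034, -0.169, 0.761]
ft_force: [-23.2, -122.2, 9.0]
opening: 35.9
gripper_force: 0.0
```

```bash
python3 - <<'E'
from h import *
s=state(); print(s["t"],s["position"],s["joint_pos"].round(3),s["opening"])
g=loc(C,CY,[9,58,25]); p,B=pose(g,CY,-35); ax=B.apply([0,0,1])
print(rel(g-60*ax,B),rel(g-10*ax,B))
a=read_camera("wrist");cv2.imwrite("pics/w2.png",a["frame"])
E
```

```text
3.0 [446.71499706  20.20699266 133.80858534] [-1.388  0.213  1.319  2.57  -1.319  0.117 -0.519] 35.92210262845216
[-0.013, -0.008, 0.0608, -0.0368, 0.1209, 0.0263] [-0.007, -0.0061, 0.1104, -0.0368, 0.1209, 0.0263]
```

View pics/w2.png

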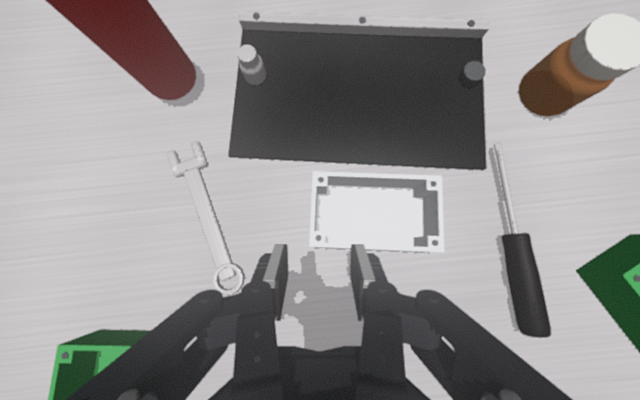

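The wrist view shows the cover clear, from (310,172) to (443,250), with the fingers short of it. This forward tilt runs into joint limits, so I'll back off to the start pose and pinch the near wall with the tool upright instead.

```bash
python3 - <<'E'
from h import *
s=state(); print(s["t"],s["ft_force"],s["joint_pos"].round(3))
for w in (rel(np.array([480.,0,220]),pose([0,0,0],0,0)[1]), rel(np.array([560.,0,250]),R.from_rotvec([-2.2214,-2.2214,0]))): print(w)
E
```

```text
3.05 [ 1.09159778  8.30693263 -1.88391502] [-1.4    0.22   1.312  2.569 -1.31   0.12  -0.518]
[0.0728, 0.0248, -0.0605, 0.01, -0.4875, -0.0804]
[0.1573, 0.0181, -0.0496, 0.3944, -0.3785, -1.6167]
```

Call:
{"name": "move_arm", "arguments": {"moves": [[0.02,0.004,-0.01,0.04,-0.04,-0.13,0.036],[0.04,0.006,-0.02,0.08,-0.08,-0.27,0.036],[0.06,0.008,-0.025,0.12,-0.12,-0.42,0.036],[0.08,0.01,-0.03,0.15,-0.15,-0.57,0.036],[0.1,0.012,-0.035,0.19,-0.18,-0.74,0.036],[0.12,0.014,-0.04,0.23,-0.22,-0.91,0.036],[0.14,0.016,-0.045,0.27,-0.26,-1.08,0.036],[0.157,0.018,-0.05,0.31,-0.3,-1.25,0.036],[0.157,0.018,-0.05,0.35,-0.34,-1.42,0.036],[0.157,0.018,-0.05,0.394,-0.378,-1.617,0.036],[0.157,0.018,-0.05,0.394,-0.378,-1.617,0.036]]}}

```text
t: 4.42
position: [559.6, -13.6, 251.5]
orientation: [-2.248, -2.191, -0.011]
ft_force: [-0.6, -0.5, -0.1]
opening: 35.7
gripper_force: 0.0
```

```bash
cat >> h.py <<'E'
def pose2(p,yaw,phi):  # tool x along pad y, y along pad x, z down, pitched phi about pad y
    B=R.from_euler('z',yaw,degrees=True)*R.from_euler('y',phi,degrees=True)*R.from_matrix(np.array([[0,1,0],[1,0,0],[0,0,-1.]])); return np.array(p,float),B
E
python3 - <<'E'
from h import *
s=state(); print(s["t"],s["position"],s["orientation"],s["ft_force"],s["joint_pos"].round(3))
for z in (110,28): print(rel(*pose2(loc(C,CY,[-33,0,z]),CY,0)))
E
```

```text
4.425 [559.60630955 -13.62789958 251.51158665] [-2.24783252 -2.19072097 -0.01118988] [-0.61923346 -0.50852605 -0.11574779] [-0.655  0.373  0.811  1.754 -0.303  1.139  0.224]
[-0.019, -0.1109, 0.1411, 0.0025, -0.0072, 0.1226]
[-0.0196, -0.1112, 0.223, 0.0025, -0.0072, 0.1226]
```

Call:
{"name": "move_arm", "arguments": {"moves": [[-0.01,-0.05,0.05,0,0,0.06,0.036],[-0.019,-0.111,0.1,0,-0.007,0.1226,0.036],[-0.019,-0.111,0.141,0.0025,-0.0072,0.1226,0.036],[-0.019,-0.111,0.141,0.0025,-0.0072,0.1226,0.036],[-0.019,-0.111,0.141,0.0025,-0.0072,0.1226,0.036]]}}

```text
t: 5.05
position: [450.5, -28.3, 111.4]
orientation: [2.384, 2.044, 0.005]
ft_force: [0.7, -0.3, 0.5]
opening: 35.9
gripper_force: 0.0
```

```bash
python3 - <<'E'
from h import *
s=state(); print(s["t"],s["position"],s["ft_force"],s["joint_pos"].round(3))
for z in (55,28): print(rel(*pose2(loc(C,CY,[-33,0,z]),CY,0)))
a=read_camera("side");cv2.imwrite("pics/s2.png",cv2.resize(a["frame"][130:330,200:460],None,fx=3,fy=3))
E
```

```text
5.05 [450.53963476 -28.2720648  111.41735607] [ 0.68070335 -0.32998486  0.5267907 ] [-0.653  0.378  0.777  2.171 -0.399  0.732  0.237]
[-0.0009, -0.002, 0.0564, 0.0034, -0.0014, -0.0051]
[-0.0009, -0.0021, 0.0834, 0.0034, -0.0014, -0.0051]
```

View pics/s2.png

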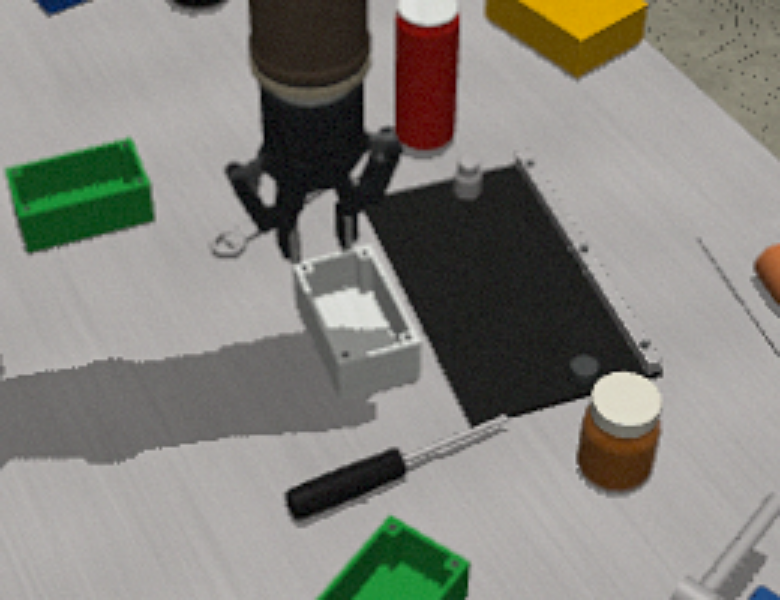

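Side view (3x crop): the two fingers, at about (290,245) and (348,240), hang above the cover and line up over its near wall. I'll go down and pinch it.

Call:
{"name": "move_arm", "arguments": {"moves": [[-0.001,-0.002,0.04,0,0,0,0.036],[-0.001,-0.002,0.07,0.003,0,-0.005,0.036],[-0.001,-0.002,0.083,0.003,0,-0.005,0.036],[-0.001,-0.002,0.083,0.003,0,-0.005,0.036],[-0.001,-0.002,0.083,0.003,0,-0.005,0],[-0.001,-0.002,0.083,0.003,0,-0.005,0],[-0.001,-0.002,0.083,0.003,0,-0.005,0],[-0.001,-0.002,0.083,0.003,0,-0.005,0]], "force": 80}}

```text
t: 6.1
position: [447.3, -28.5, 28.1]
orientation: [-2.379, -2.05, -0.003]
ft_force: [-2.2, -0.3, 10.6]
opening: 1.8
gripper_force: 79.1
```

```bash
cat >> h.py <<'E'
N=(540.2,-27.8); NY=-9.45
E
python3 - <<'E'
from h import *
p=loc(N,NY,[11,0,110])
for f in (0,40,50): print(rel(*pose2(p,NY,f)))
E
```

```text
[0.0144, 0.1028, -0.0818, 0.0, -0.0024, 0.0166]
[0.0144, 0.1028, -0.0818, 0.6981, 0.0035, 0.0168]
[0.0144, 0.1028, -0.0818, 0.8727, 0.005, 0.0166]
```

Call:
{"name": "move_arm", "arguments": {"moves": [[0,0,-0.02,0,0,0,0],[0,0,-0.05,0,0,0,0],[0,0,-0.08,0,0,0,0],[0,0,-0.08,0,0,0,0]]}}

```text
t: 6.6
position: [447.9, -28.5, 108.8]
orientation: [-2.379, -2.051, -0.006]
ft_force: [0.9, -0.2, -2.5]
opening: 2.2
gripper_force: 78.9
```

Call:
{"name": "move_arm", "arguments": {"moves": [[0.003,0.02,0,0.12,0,0.017,0],[0.006,0.04,0,0.24,0,0.017,0],[0.009,0.06,0,0.36,0.001,0.017,0],[0.012,0.08,0,0.48,0.002,0.017,0],[0.014,0.103,0,0.6,0.003,0.017,0],[0.014,0.103,0,0.7,0.003,0.017,0],[0.014,0.103,0,0.7,0.003,0.017,0],[0.014,0.103,0,0.7,0.003,0.017,0]]}}

```text
t: 7.6
position: [550.2, -30.2, 106.3]
orientation: [-1.94, -1.643, 0.602]
ft_force: [-0.4, 0.1, -1.6]
opening: 1.9
gripper_force: 79.2
```

```bash
cat >> h.py <<'E'
def rep():
    s=state(); M=R.from_rotvec(s["orientation"]).as_matrix(); z=M[:,2]
    Pl=R.from_euler('z',-NY,degrees=True); q=Pl.apply(s["position"]-np.array([*N,0])); zz=Pl.apply(z); xx=Pl.apply(M[:,0])
    print(s["t"],'padframe TCP',q.round(1),'toolz',zz.round(3),'toolx',xx.round(3),'ft',s["ft_force"].round(1),'j',s["joint_pos"].round(2),'op',s["opening"])
E
python3 - <<'E'
from h import *
rep()
a=read_camera("side");cv2.imwrite("pics/s3.png",cv2.resize(a["frame"][130:330,200:460],None,fx=3,fy=3))
E
```

```text
7.6 padframe TCP [ 10.3  -0.7 106.3] toolz [-0.645 -0.001 -0.764] toolx [ 0.001  1.    -0.001] ft [-0.4  0.1 -1.6] j [-0.3   0.96  0.65  1.32 -0.43  1.73  0.24] op 1.869538371759722
```

View pics/s3.png

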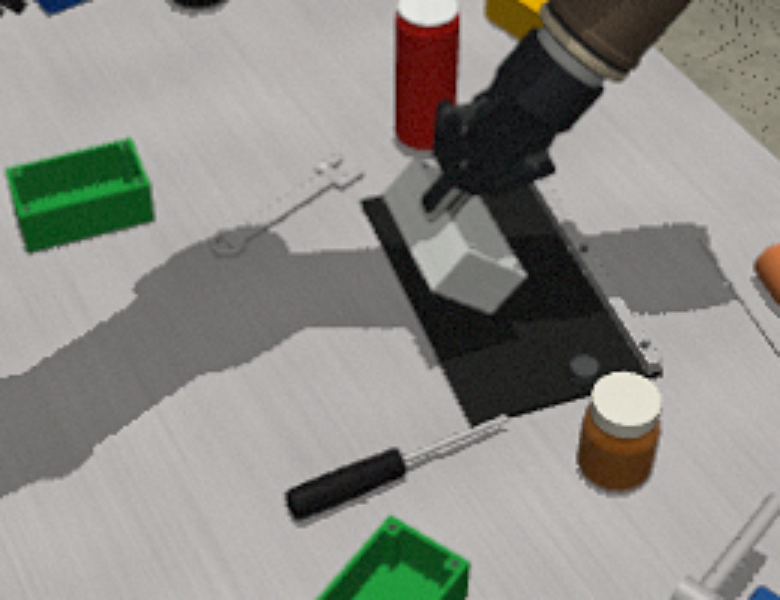

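The side view shows the cover pinched by its near wall, tilted about 40° above the pad, with open side up and away. I'll pitch further, as far as the arm allows.

Call:
{"name": "move_arm", "arguments": {"moves": [[0,0,0,0.1,0,0,0],[0,0,0,0.2,0,0,0],[0,0,0,0.3,0,0,0],[0,0,0,0.4,0,0,0],[0,0,0,0.45,0,0,0],[0,0,0,0.45,0,0,0]]}}

```text
t: 8.4
position: [565.4, -15.2, 130.1]
orientation: [-1.718, -1.517, 0.699]
ft_force: [-1.1, 2.0, -6.9]
opening: 1.9
gripper_force: 79.3
```

```bash
python3 - <<'E'
from h import *
rep()
E
```

```text
8.4 padframe TCP [ 22.8  16.6 130.1] toolz [-0.809  0.033 -0.587] toolx [-0.007  0.998  0.067] ft [-1.1  2.  -6.9] j [ 0.01  1.05  0.04  1.03 -0.18  2.   -0.07] op 1.8581086510144467
```

```bash
python3 - <<'E'
from h import *
for X,z,f in ((10,82,54),(10,82,50)): print(rel(*pose2(loc(N,NY,[X,0,z]),NY,f)))
E
```

```text
[-0.0197, 0.0303, 0.0381, 0.0008, -0.0334, 0.0581]
[-0.0197, 0.0303, 0.0381, -0.069, -0.0354, 0.057]
```

Call:
{"name": "move_arm", "arguments": {"moves": [[-0.007,0.01,0.013,0,-0.011,0.02,0],[-0.013,0.02,0.025,0,-0.022,0.04,0],[-0.02,0.03,0.038,0,-0.033,0.058,0],[-0.02,0.03,0.038,0,-0.033,0.058,0]]}}

```text
t: 8.9
position: [544.8, -44.0, 78.3]
orientation: [-1.789, -1.465, 0.803]
ft_force: [0.4, -0.6, 10.8]
opening: 1.9
gripper_force: 80.7
```

```bash
python3 - <<'E'
from h import *
rep()
E
```

```text
8.9 padframe TCP [  7.2 -15.2  78.3] toolz [-0.816 -0.014 -0.579] toolx [ 0.012  0.999 -0.041] ft [ 0.4 -0.6 10.8] j [-0.01  1.08  0.11  1.11 -0.15  1.91 -0.08] op 1.8664250775305569
```

Call:
{"name": "move_arm", "arguments": {"moves": [[0,0.002,-0.004,0.05,0.007,-0.02,0],[0,0.003,-0.009,0.12,0.014,-0.04,0],[0,0.003,-0.009,0.12,0.014,-0.04,0],[0,0.003,-0.009,0.12,0.014,-0.04,0]]}}

```text
t: 9.4
position: [547.1, -43.8, 78.8]
orientation: [-1.701, -1.435, 0.806]
ft_force: [1.3, 0.1, 3.4]
opening: 1.7
gripper_force: 80.3
```

```bash
python3 - <<'E'
from h import *
rep()
E
```

```text
9.4 padframe TCP [  9.5 -14.7  78.8] toolz [-0.857  0.008 -0.516] toolx [0.007 1.    0.004] ft [1.3 0.1 3.4] j [ 0.12  1.14 -0.15  1.02 -0.04  2.   -0.19] op 1.6707445989481111
```

Call:
{"name": "move_arm", "arguments": {"moves": [[0,0.004,0,0,0,0,0.012],[0,0.009,0.001,0,0,0,0.022],[0,0.014,0.002,0,0,0,0.03],[0,0.017,0.003,0,0,0,0.036],[0,0.02,-0.003,0,0,0,0.036],[0,0.023,-0.008,0,0,0,0.036]]}}

```text
t: 10.15
position: [561.2, -45.7, 64.6]
orientation: [-1.712, -1.444, 0.798]
ft_force: [-3.7, -3.3, 67.8]
opening: 36.4
gripper_force: 30.8
```

```bash
python3 - <<'E'
from h import *
rep()
a=read_camera("side");cv2.imwrite("pics/s4.png",cv2.resize(a["frame"][130:330,200:460],None,fx=3,fy=3))
E
```

```text
10.15 padframe TCP [ 23.7 -14.2  64.6] toolz [-0.849  0.008 -0.528] toolx [0.007 1.    0.004] ft [-3.7 -3.3 67.8] j [ 0.05  1.17  0.    0.98 -0.12  2.   -0.1 ] op 36.43234931400027
```

View pics/s4.png

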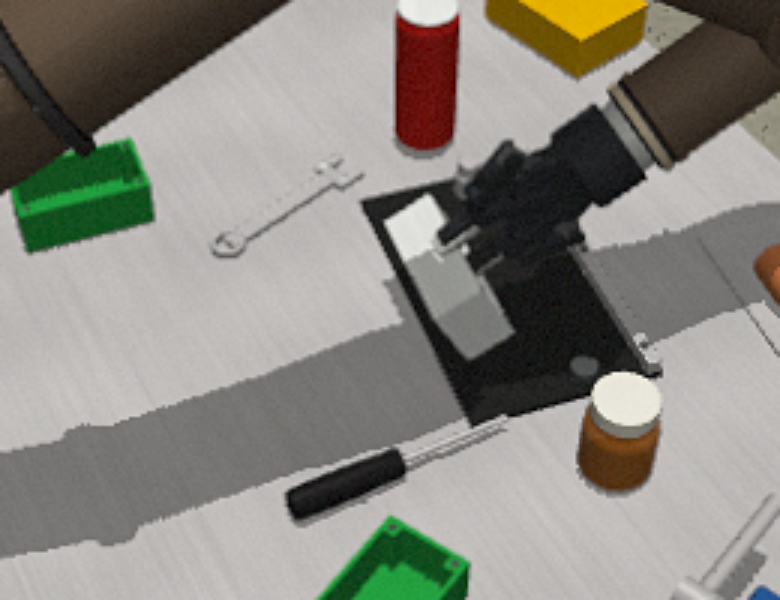

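The side view shows the cover nearly upright on its long wall on the pad, floor toward the robot. The upper finger is pressing on its top wall, so I'll ease off and retreat along the tool axis.

Call:
{"name": "move_arm", "arguments": {"moves": [[0,-0.005,0,0,0,0,0.036],[0,-0.007,-0.004,0,0,0,0.036],[0,-0.007,-0.02,0,0,0,0.036],[0,-0.007,-0.045,0,0,0,0.036],[0,-0.007,-0.08,0,0,0,0.036],[0,-0.007,-0.08,0,0,0,0.036]]}}

```text
t: 10.95
position: [695.7, -114.6, 228.2]
orientation: [-2.186, -1.472, 0.35]
ft_force: [-2.1, -9.1, -1.7]
opening: 36.2
gripper_force: 0.0
```

```bash
python3 - <<'E'
from h import *
rep()
a=read_camera("side");b=read_camera("scene")
im=np.vstack([cv2.resize(a["frame"][170:290,270:430],(640,480))[:,:], ])
im2=cv2.resize(b["frame"][160:280,210:370],(640,480)); cv2.imwrite("pics/s5.png",cv2.resize(np.hstack([im,im2]),(800,300)))
E
```

```text
10.95 padframe TCP [167.6 -60.1 228.2] toolz [-0.495  0.166 -0.853] toolx [0.233 0.971 0.053] ft [-2.1 -9.1 -1.7] j [ 0.07  0.98  0.34  0.72 -0.39  2.   -0.12] op 36.19988883724155
```

View pics/s5.png

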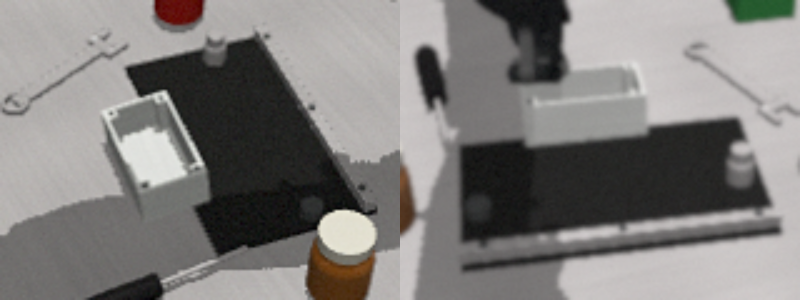

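The cover fell back open side up, just short of the pad. I'll move above it, re-measure, and repeat the pinch nearer the robot, where the arm can pitch further.

```bash
python3 - <<'E'
from h import *
print(rel(*pose2([560,-60,250],-8.5,0)))
E
```

```text
[-0.0166, -0.1313, 0.0342, -0.5998, -0.1479, -0.1833]
```

Call:
{"name": "move_arm", "arguments": {"moves": [[-0.003,-0.026,-0.015,-0.12,-0.03,-0.037,0.036],[-0.007,-0.052,-0.015,-0.24,-0.06,-0.073,0.036],[-0.01,-0.078,0,-0.36,-0.09,-0.11,0.036],[-0.013,-0.105,0.02,-0.48,-0.118,-0.147,0.036],[-0.0166,-0.131,0.034,-0.6,-0.148,-0.183,0.036],[-0.0166,-0.131,0.034,-0.6,-0.148,-0.183,0.036]]}}

```text
t: 11.8
position: [554.4, -48.9, 248.5]
orientation: [-2.349, -2.059, -0.01]
ft_force: [1.3, 0.4, 0.9]
opening: 35.8
gripper_force: 0.0
```

```bash
python3 - <<'E'
from h import *
rep()
c=read_camera("wrist");F=c["frame"]
cv2.imwrite("pics/w3.png",F); np.save("w3.npy",c,allow_pickle=True)
E
```

```text
11.8 padframe TCP [ 17.5 -18.5 248.5] toolz [-0.01   0.016 -1.   ] toolx [-0.034  0.999  0.016] ft [1.3 0.4 0.9] j [-0.19  0.31  0.26  1.73 -0.11  1.12 -0.03] op 35.83524230820455
```

View pics/w3.png

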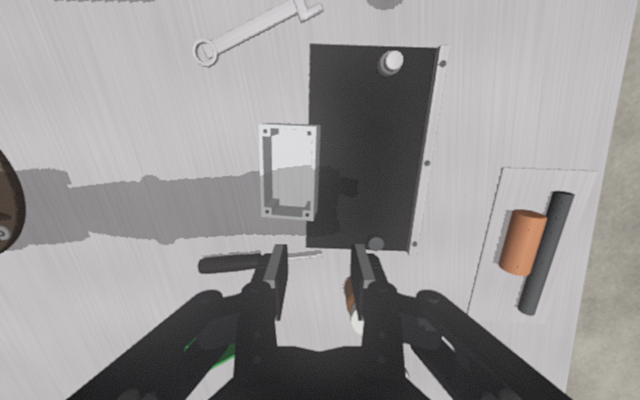

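Wrist view: the cover sits open side up with rim corners near (260,124), (320,125), (316,220) and (262,217). The pad's near edge runs from (310,44) to (306,250). That was the tenth and last picture, so from here on I use numbers only.

```bash
python3 - <<'E'
from h import *
c=np.load("w3.npy",allow_pickle=True).item(); W=cloud(c)
P=cast(c,[(260,124),(320,125),(316,220),(262,217)],45); print(P.round(1).tolist())
r=cv2.minAreaRect(P[:,:2].astype(np.float32)); print(np.round(r[0],1),np.round(r[1],1),r[2])
E1=cast(c,[(310,44),(306,250)],6);print('near edge',E1.round(1).tolist(), 'bar', cast(c,[(449,46),(411,252)],20).round(1).tolist())
# floor inside patch & rim depth vs position
for (u,v) in [(275,190),(290,190),(300,190),(290,160),(275,205)]: print(np.nanmedian(W[v-4:v+4,u-4:u+4].reshape(-1,3),0).round(1))
for (u,v) in [(290,127),(318,170),(263,170),(290,215)]: print('rim',np.nanmax(W[v-4:v+5,u-4:u+5].reshape(-1,3)[:,2]))
E
```

```text
[[491.1, 25.4, 45.0], [562.6, 14.8, 45.0], [541.2, -106.5, 45.0], [470.1, -92.9, 45.0]]
[516.3 -39.6] [123.2  72.4] 80.01449584960938
near edge [[562.5, 109.7, 6.0], [516.4, -169.4, 6.0]] bar [[724.9, 82.4, 20.0], [672.7, -185.1, 20.0]]
[485.1 -67.4   4.4]
[507.  -69.8   6.9]
[521.5 -71.5   8.4]
[514.2 -27.4   6.9]
[485.6 -83.   23.8]
rim 50.51584966451105
rim 53.0551614745238
rim 45.886461652764126
rim 49.99849319576617
```

```bash
cat >> h.py <<'E'
C=(516,-39.5); CY=-10
E
python3 - <<'E'
from h import *
for z in (75,28): print(rel(*pose2(loc(C,CY,[-33,0,z]),CY,-4)))
E
```

```text
[0.0033, -0.0744, 0.1748, -0.0769, -0.0172, 0.0413]
[0.0025, -0.0741, 0.2218, -0.0769, -0.0172, 0.0413]
```

Call:
{"name": "move_arm", "arguments": {"moves": [[0,-0.04,0.05,-0.03,-0.01,0.02,0.036],[0.003,-0.074,0.1,-0.077,-0.017,0.041,0.036],[0.003,-0.074,0.15,-0.077,-0.017,0.041,0.036],[0.003,-0.074,0.175,-0.077,-0.017,0.041,0.036],[0.003,-0.074,0.175,-0.077,-0.017,0.041,0.036],[0.003,-0.074,0.205,-0.077,-0.017,0.041,0.036],[0.003,-0.074,0.221,-0.077,-0.017,0.041,0.036],[0.003,-0.074,0.221,-0.077,-0.017,0.041,0.036],[0.003,-0.074,0.221,-0.077,-0.017,0.041,0],[0.003,-0.074,0.221,-0.077,-0.017,0.041,0],[0.003,-0.074,0.221,-0.077,-0.017,0.041,0],[0.003,-0.074,0.221,-0.077,-0.017,0.041,0]], "force": 80}}

```text
t: 13.35
position: [487.5, -37.6, 30.4]
orientation: [2.366, 1.975, 0.071]
ft_force: [-4.5, 0.9, 9.5]
opening: 1.7
gripper_force: 79.0
```

```bash
python3 - <<'E'
from h import *
rep()
p=loc(N,NY,[-75,-8,115])
for f in (0,40,70): print(rel(*pose2(p,NY,f)))
E
```

```text
13.35 padframe TCP [-50.3 -18.3  30.4] toolz [ 0.075 -0.003 -0.997] toolx [ 0.015  1.    -0.002] ft [-4.5  0.9  9.5] j [-0.19  0.47  0.18  2.18 -0.16  0.43 -0.06] op 1.6815740251626667
[0.0098, -0.0184, -0.0863, 0.0748, 0.0026, -0.015]
[0.0098, -0.0184, -0.0863, 0.7729, -0.0027, -0.0154]
[0.0098, -0.0184, -0.0863, 1.2965, -0.0069, -0.0148]
```

Call:
{"name": "move_arm", "arguments": {"moves": [[0,0,-0.03,0,0,0,0],[0.003,-0.005,-0.06,0.07,0,0,0],[0.006,-0.01,-0.085,0.2,0,-0.005,0],[0.01,-0.018,-0.086,0.35,0,-0.015,0],[0.01,-0.018,-0.086,0.5,0,-0.015,0],[0.01,-0.018,-0.086,0.65,-0.002,-0.015,0],[0.01,-0.018,-0.086,0.8,-0.003,-0.015,0],[0.01,-0.018,-0.086,0.95,-0.004,-0.015,0],[0.01,-0.018,-0.086,1.08,-0.005,-0.015,0],[0.01,-0.018,-0.086,1.08,-0.005,-0.015,0]]}}

```text
t: 14.6
position: [464.7, -23.6, 111.1]
orientation: [-1.715, -1.451, 0.804]
ft_force: [0.2, 0.0, -1.5]
opening: 1.5
gripper_force: 79.7
```

```bash
python3 - <<'E'
from h import *
rep()
p=loc(N,NY,[-75,-8,90])
for f in (65,70): print(rel(*pose2(p,NY,f)))
E
```

```text
14.6 padframe TCP [-75.2  -8.2 111.1] toolz [-0.847 -0.    -0.532] toolx [ 0.001  1.    -0.002] ft [ 0.2  0.  -1.5] j [-0.08  0.96  0.2   1.36 -0.2   1.84  0.01] op 1.4520132479894492
[0.0003, 0.018, 0.011, 0.1244, 0.0002, -0.0017]
[0.0003, 0.018, 0.011, 0.2117, 0.0002, -0.0017]
```

Call:
{"name": "move_arm", "arguments": {"moves": [[0,0.006,0.004,0.05,0,0,0],[0,0.012,0.007,0.1,0,0,0],[0,0.018,0.011,0.15,0,-0.002,0],[0,0.018,0.011,0.21,0,-0.002,0],[0,0.018,0.011,0.24,0,-0.002,0],[0,0.018,0.011,0.24,0,-0.002,0]]}}

```text
t: 15.35
position: [457.2, -22.2, 89.0]
orientation: [-1.544, -1.307, 0.926]
ft_force: [-0.2, 0.0, -1.2]
opening: 1.7
gripper_force: 79.9
```

```bash
python3 - <<'E'
from h import *
rep()
E
```

```text
15.35 padframe TCP [-82.7  -8.1  89. ] toolz [-0.944  0.003 -0.33 ] toolx [0.002 1.    0.002] ft [-0.2  0.  -1.2] j [ 0.08  1.12 -0.1   1.24 -0.1   2.   -0.16] op 1.6653399109184428
```

Call:
{"name": "move_arm", "arguments": {"moves": [[0,0.004,0.003,0.04,0,0,0],[0,0.008,0.007,0.08,0,0,0],[0,0.011,0.01,0.12,0,0,0],[0,0.011,0.01,0.12,0,0,0]]}}

```text
t: 15.85
position: [461.1, -18.4, 88.4]
orientation: [-1.545, -1.307, 0.887]
ft_force: [0.4, 0.4, -2.8]
opening: 1.6
gripper_force: 82.0
```

```bash
python3 - <<'E'
from h import *
rep()
E
```

```text
15.85 padframe TCP [-79.6  -3.8  88.4] toolz [-0.94   0.028 -0.339] toolx [0.02  0.999 0.027] ft [ 0.4  0.4 -2.8] j [ 0.25  1.16 -0.43  1.22  0.02  2.   -0.37] op 1.6182549144067584
```

```bash
python3 - <<'E'
from h import *
print(rel(*pose2(loc(N,NY,[-90,-8,77]),NY,68)))
E
```

```text
[-0.0048, 0.0071, 0.0135, -0.0372, -0.0287, 0.0179]
```

Call:
{"name": "move_arm", "arguments": {"moves": [[-0.002,0.003,0.005,-0.02,-0.015,0.01,0],[-0.005,0.007,0.013,-0.037,-0.029,0.018,0],[-0.005,0.007,0.013,-0.037,-0.029,0.018,0],[-0.005,0.007,0.013,-0.037,-0.029,0.018,0]]}}

```text
t: 16.35
position: [449.2, -21.4, 76.1]
orientation: [-1.58, -1.337, 0.913]
ft_force: [-0.3, -0.1, -2.7]
opening: 1.6
gripper_force: 82.0
```

```bash
python3 - <<'E'
from h import *
rep()
print(rel(*pose2(loc(N,NY,[-90,-8,76]),NY,68)))
E
```

```text
16.35 padframe TCP [-90.8  -8.6  76.1] toolz [-0.929 -0.005 -0.371] toolx [-0.003  1.    -0.006] ft [-0.3 -0.1 -2.7] j [ 0.24  1.14 -0.42  1.27  0.05  1.95 -0.37] op 1.6384313656297318
[0.0006, 0.0004, -0.0007, -0.0041, 0.0048, -0.0044]
```

Call:
{"name": "move_arm", "arguments": {"moves": [[0,0.002,0.001,0,0,0,0],[0,0.004,0.0015,0,0,0,0],[0,0.004,0.0015,0,0,0,0]]}}

```text
t: 16.73
position: [449.4, -21.6, 74.1]
orientation: [-1.577, -1.336, 0.912]
ft_force: [2.8, -2.1, 11.9]
opening: 1.6
gripper_force: 81.4
```

```bash
python3 - <<'E'
from h import *
rep()
c=read_camera("side"); W=cloud(c)
Pl=R.from_euler('z',-NY,degrees=True); q=Pl.apply((W-np.array([*N,0])).reshape(-1,3))
F=c["frame"].reshape(-1,3); m=(abs(q[:,1]+8)<75)&(q[:,0]>-150)&(q[:,0]<-30)&(q[:,2]<100)&(q[:,2]>8)
for zz in range(8,100,12):
    k=m&(q[:,2]>=zz)&(q[:,2]<zz+12); 
    if k.any(): print(zz,k.sum(),np.percentile(q[k,0],[5,50,95]).round(0),np.percentile(q[k,1],[5,95]).round(0))
E
```

```text
16.725 padframe TCP [-90.5  -8.8  74.1] toolz [-0.929 -0.004 -0.369] toolx [-0.002  1.    -0.004] ft [ 2.8 -2.1 11.9] j [ 0.24  1.14 -0.42  1.27  0.05  1.95 -0.37] op 1.5894756105670267
8 90 [-91. -58. -50.] [-70.  21.]
20 71 [-98. -72. -53.] [-70.   7.]
32 64 [-105.  -85.  -62.] [-71. -64.]
44 69 [-109.  -87.  -65.] [-70.   1.]
56 245 [-116. -109.  -69.] [-69.  43.]
68 480 [-108.  -92.  -65.] [-67.  46.]
80 159 [-87. -75. -35.] [-48.  28.]
92 69 [-79. -63. -40.] [-24.  -4.]
```

Call:
{"name": "move_arm", "arguments": {"moves": [[0,0.004,0,0,0,0,0.01],[0,0.008,0,0,0,0,0.018],[0,0.01,0,0,0,0,0.024],[0,0.013,-0.005,-0.02,0,0,0.024],[0,0.016,-0.01,-0.05,0,0,0.024],[0,0.019,-0.015,-0.08,0,0,0.024],[0,0.022,-0.02,-0.11,0,0,0.024],[0,0.025,-0.024,-0.14,0,0,0.024]]}}

```text
t: 17.77
position: [480.1, -26.6, 59.7]
orientation: [-1.683, -1.427, 0.833]
ft_force: [-4.7, 0.1, 17.1]
opening: 24.2
gripper_force: 8.2
```

```bash
cat >> h.py <<'E'
def prof(name="side",yc=-8,xr=(-150,-30),zr=(8,100),st=12):
    c=read_camera(name); W=cloud(c)
    Pl=R.from_euler('z',-NY,degrees=True); q=Pl.apply((W-np.array([*N,0])).reshape(-1,3))
    F=c["frame"].reshape(-1,3); V=F.max(1); m=(abs(q[:,1]-yc)<75)&(q[:,0]>xr[0])&(q[:,0]<xr[1])&(V>70)
    for zz in range(zr[0],zr[1],st):
        k=m&(q[:,2]>=zz)&(q[:,2]<zz+st)
        if k.any(): print(zz,k.sum(),'X',np.percentile(q[k,0],[5,25,50,75,95]).round(0),'Y',np.percentile(q[k,1],[5,95]).round(0))
    return q,F
E
python3 - <<'E'
from h import *
rep(); prof()
E
```

```text
17.775 padframe TCP [-59.4  -8.7  59.7] toolz [-0.868 -0.005 -0.496] toolx [-0.003  1.    -0.004] ft [-4.7  0.1 17.1] j [ 0.24  1.11 -0.42  1.25  0.09  1.87 -0.36] op 24.173549946717447
8 103 X [-91. -90. -89. -68. -52.] Y [-70.  40.]
20 101 X [-90. -89. -88. -68. -51.] Y [-70.  42.]
32 107 X [-90. -89. -87. -70. -50.] Y [-69.  41.]
44 122 X [-89. -88. -83. -62. -46.] Y [-69.  32.]
56 180 X [-88. -87. -71. -56. -44.] Y [-69.  44.]
68 519 X [-86. -79. -69. -58. -46.] Y [-64.  46.]
80 33 X [-59. -54. -48. -41. -36.] Y [-23.  -4.]
92 4 X [-47. -46. -43. -39. -36.] Y [-18.  -3.]
```

Call:
{"name": "move_arm", "arguments": {"moves": [[0,-0.002,-0.001,0,0,0,0.028],[0,-0.002,-0.003,0,0,0,0.03],[0,0.004,-0.012,0,0,0,0.03],[0,0.01,-0.025,0,0,0,0.03],[0,0.016,-0.037,0,0,0,0.03],[0,0.022,-0.047,0,0,0,0.03]]}}

```text
t: 18.58
position: [532.3, -35.3, 61.7]
orientation: [-1.686, -1.427, 0.832]
ft_force: [-0.1, 0.4, 0.1]
opening: 30.1
gripper_force: 0.0
```

```bash
python3 - <<'E'
from h import *
rep(); prof()
E
```

```text
18.575 padframe TCP [-6.5 -8.7 61.7] toolz [-0.867 -0.004 -0.498] toolx [-0.002  1.    -0.005] ft [-0.1  0.4  0.1] j [ 0.2   1.18 -0.38  1.05  0.09  1.98 -0.33] op 30.14808034935081
8 89 X [-91. -90. -86. -67. -53.] Y [-69.  38.]
20 101 X [-91. -91. -85. -68. -52.] Y [-70.  39.]
32 98 X [-91. -91. -86. -65. -51.] Y [-70.  32.]
44 102 X [-91. -91. -89. -70. -52.] Y [-70.  37.]
56 271 X [-91. -85. -74. -59. -48.] Y [-69.  45.]
68 473 X [-89. -80. -69. -58. -49.] Y [-64.  46.]
```

The cover now stands upright on its long wall on the bench, at X -91..-46 and centred near Y -9 in the pad frame. I'll regrip it from above.

```bash
python3 - <<'E'
from h import *
print(rel(*pose2(loc(N,NY,[-20,-9,160]),NY,0)))
print(rel(*pose2(loc(N,NY,[-68.5,-9,130]),NY,0)))
E
```

```text
[-0.0009, -0.0925, -0.0368, -1.0491, 0.0051, -0.001]
[-0.0007, -0.0907, 0.0202, -1.0491, 0.0051, -0.001]
```

Call:
{"name": "move_arm", "arguments": {"moves": [[0,-0.03,-0.025,-0.1,0,0,0.05],[0,-0.06,-0.04,-0.28,0,0,0.075],[0,-0.0925,-0.037,-0.46,0,0,0.075],[0,-0.0925,-0.037,-0.64,0,0,0.075],[0,-0.0925,-0.037,-0.82,0,0,0.075],[0,-0.0925,-0.037,-1.0,0,0,0.075],[0,-0.092,-0.01,-1.049,0.005,-0.001,0.075],[0,-0.091,0.02,-1.049,0.005,-0.001,0.075],[0,-0.091,0.02,-1.049,0.005,-0.001,0.075]]}}

```text
t: 19.75
position: [467.3, -24.7, 130.3]
orientation: [-2.394, -2.031, 0.005]
ft_force: [0.3, -0.6, 0.5]
opening: 75.1
gripper_force: 0.0
```

```bash
python3 - <<'E'
from h import *
rep(); prof("scene")
print(rel(*pose2(loc(N,NY,[-68.5,-9,47]),NY,0)))
E
```

```text
19.75 padframe TCP [-72.5  -8.9 130.3] toolz [-0.004 -0.002 -1.   ] toolx [-0.001  1.    -0.002] ft [ 0.3 -0.6  0.5] j [ 0.34  0.36 -0.5   2.03  0.24  0.81 -0.46] op 75.12984661527977
8 238 X [-89. -87. -85. -66. -46.] Y [-59.  51.]
20 184 X [-89. -88. -86. -85. -46.] Y [-59.  52.]
32 93 X [-89. -87. -86. -84. -45.] Y [-61.  52.]
44 13 X [-53. -49. -47. -46. -45.] Y [-63.  54.]
56 114 X [-87. -59. -48. -46. -45.] Y [-62.  51.]
68 434 X [-87. -78. -66. -54. -45.] Y [-58.  50.]
[-0.0004, 0.0021, 0.084, -0.0014, 0.0008, 0.0008]
```

Call:
{"name": "move_arm", "arguments": {"moves": [[0,0.003,0.03,0,0,0,0.075],[0,0.003,0.06,0,0,0,0.075],[0,0.003,0.083,0,0,0,0.075],[0,0.003,0.083,0,0,0,0.075],[0,0.003,0.083,0,0,0,0.03],[0,0.003,0.083,0,0,0,0.03],[0,0.003,0.083,0,0,0,0.03],[0,0.003,0.083,0,0,0,0.03]], "force": 50}}

```text
t: 20.8
position: [473.6, -25.1, 49.2]
orientation: [2.396, 2.031, 0.001]
ft_force: [-1.0, -0.2, 6.0]
opening: 43.5
gripper_force: 50.6
```

```bash
python3 - <<'E'
from h import *
rep(); prof("scene")
print(rel(*pose2(loc(N,NY,[48,-2,120]),NY,0)))
E
```

```text
20.8 padframe TCP [-66.1  -8.3  49.2] toolz [ 0.001 -0.    -1.   ] toolx [-0.  1. -0.] ft [-1.  -0.2  6. ] j [ 0.28  0.49 -0.44  2.1   0.35  0.62 -0.57] op 43.539589348329734
8 236 X [-85. -83. -81. -61. -42.] Y [-58.  51.]
20 144 X [-85. -84. -83. -81. -43.] Y [-59.  52.]
32 80 X [-85. -83. -82. -79. -41.] Y [-63.  52.]
44 22 X [-47. -43. -40. -36. -34.] Y [-63.  53.]
56 117 X [-73. -47. -42. -41. -35.] Y [-62.  51.]
68 359 X [-84. -75. -61. -49. -40.] Y [-60.  50.]
80 3 X [-82. -61. -35. -35. -35.] Y [-17.   1.]
[0.0062, 0.1141, -0.0707, 0.0009, 0.0002, 0.0003]
```

Call:
{"name": "move_arm", "arguments": {"moves": [[0,0,-0.015,0,0,0,0.03],[0,0,-0.03,0,0,0,0.03],[0.003,0.03,-0.035,0,0,0,0.03],[0.006,0.07,-0.035,0,0,0,0.03],[0.006,0.1,-0.035,0,0,0,0.03],[0.006,0.114,-0.035,0,0,0,0.03],[0.006,0.114,-0.035,0,0,0,0.03],[0.006,0.114,-0.015,0,0,0,0.03],[0.006,0.114,-0.009,0,0,0,0.03],[0.006,0.114,-0.009,0,0,0,0.03]]}}

```text
t: 22.1
position: [585.3, -37.8, 56.8]
orientation: [-2.395, -2.031, 0.003]
ft_force: [-0.0, 0.4, -1.8]
opening: 43.6
gripper_force: 51.8
```

```bash
python3 - <<'E'
from h import *
rep(); prof("scene",-2,(0,110))
E
```

```text
22.1 padframe TCP [46.2 -2.4 56.8] toolz [-0.002 -0.001 -1.   ] toolx [-0.001  1.    -0.001] ft [-0.   0.4 -1.8] j [ 0.27  0.61 -0.43  1.82  0.34  0.79 -0.5 ] op 43.584638065318444
8 631 X [28. 34. 50. 64. 71.] Y [-45.  47.]
20 246 X [27. 29. 31. 50. 70.] Y [-53.  57.]
32 138 X [27. 29. 30. 31. 70.] Y [-55.  57.]
44 20 X [43. 65. 67. 70. 72.] Y [-59.  59.]
56 48 X [67. 70. 71. 76. 80.] Y [-58.  59.]
68 560 X [28. 40. 54. 67. 72.] Y [-55.  57.]
80 16 X [28. 72. 75. 77. 85.] Y [-12.  19.]
92 1 X [80. 80. 80. 80. 80.] Y [-14. -14.]
```

Call:
{"name": "move_arm", "arguments": {"moves": [[0,0,0.002,0,0,0,0.03],[0,0,0.002,0,0,0,0.06],[0,0,0.002,0,0,0,0.075],[0,0,0.002,0,0,0,0.075],[0,0,-0.02,0,0,0,0.075],[0,0,-0.05,0,0,0,0.075],[0,-0.03,-0.055,0,0,0,0.075],[0,-0.065,-0.055,0,0,0,0.0],[0,-0.065,-0.055,0,0,0,0.0],[0,-0.065,-0.055,0,0,0,0.0],[0,-0.065,-0.02,0,0,0,0.0],[0,-0.065,-0.005,0,0,0,0.0]]}}

```text
t: 23.65
position: [522.3, -27.5, 60.5]
orientation: [-2.396, -2.03, 0.003]
ft_force: [0.6, 0.1, 0.1]
opening: -0.1
gripper_force: 0.0
```

```bash
python3 - <<'E'
from h import *
rep(); prof("scene",-2,(0,110))
E
```

```text
23.65 padframe TCP [-17.7  -2.6  60.5] toolz [-0.002 -0.    -1.   ] toolx [ 0.  1. -0.] ft [0.6 0.1 0.1] j [ 0.28  0.53 -0.44  1.97  0.34  0.71 -0.53] op -0.06468583541881363
8 645 X [29. 33. 49. 63. 72.] Y [-49.  52.]
20 241 X [28. 30. 31. 36. 71.] Y [-53.  58.]
32 149 X [29. 30. 31. 32. 71.] Y [-55.  58.]
44 20 X [53. 67. 71. 72. 72.] Y [-59.  61.]
56 43 X [66. 70. 71. 72. 73.] Y [-59.  61.]
68 682 X [29. 40. 53. 65. 72.] Y [-53.  56.]
```

Call:
{"name": "move_arm", "arguments": {"moves": [[0,0.02,0,0,0,0,0],[0,0.028,0,0,0,0,0],[0,0.034,0,0,0,0,0],[0,0.04,0,0,0,0,0],[0,0.046,0,0,0,0,0],[0,0.052,0,0,0,0,0],[0,0.058,-0.002,0,0,0,0]]}}

```text
t: 24.58
position: [579.8, -36.8, 63.9]
orientation: [-2.396, -2.031, 0.001]
ft_force: [0.4, -0.0, -0.5]
opening: -0.0
gripper_force: 0.1
```

```bash
python3 - <<'E'
from h import *
rep(); prof("side",-2,(0,150))
E
```

```text
24.575 padframe TCP [40.6 -2.4 63.9] toolz [-0.001 -0.    -1.   ] toolx [-0.  1. -0.] ft [ 0.4 -0.  -0.5] j [ 0.27  0.59 -0.43  1.83  0.34  0.79 -0.5 ] op -0.027011209848787514
8 31 X [ 45.  57.  63.  69. 130.] Y [-63.  46.]
20 125 X [29. 31. 33. 54. 75.] Y [-63.  47.]
32 196 X [32. 34. 37. 45. 76.] Y [-63.  47.]
44 154 X [38. 41. 44. 63. 85.] Y [-63.   7.]
56 155 X [ 44.  48.  52.  83. 101.] Y [-63.  -9.]
68 275 X [46. 56. 80. 90. 98.] Y [-62.  13.]
80 167 X [37. 59. 63. 70. 76.] Y [-60.   0.]
92 8 X [33. 35. 39. 44. 45.] Y [-17. -13.]
```

Call:
{"name": "move_arm", "arguments": {"moves": [[0,0.007,0,0,0,0,0],[0,0.014,0,0,0,0,0],[0,0.021,-0.003,0,0,0,0],[0,0.025,-0.005,0,0,0,0],[0,0.025,-0.01,0,0,0,0],[0,0.025,-0.03,0,0,0,0]]}}

```text
t: 25.38
position: [603.1, -40.9, 93.4]
orientation: [-2.395, -2.03, 0.004]
ft_force: [-0.1, 0.8, 0.7]
opening: 0.2
gripper_force: 0.0
```

```bash
python3 - <<'E'
from h import *
rep(); prof("side",-2,(30,150),(4,100),8)
E
```

```text
25.375 padframe TCP [64.2 -2.6 93.4] toolz [-0.004 -0.001 -1.   ] toolx [-0.001  1.    -0.001] ft [-0.1  0.8  0.7] j [ 0.28  0.59 -0.44  1.74  0.31  0.88 -0.46] op 0.1563720631161951
4 76 X [ 71.  73.  92. 115. 140.] Y [-64.  22.]
12 95 X [ 71.  72.  76. 112. 136.] Y [-63.  37.]
20 99 X [ 71.  72.  81. 111. 133.] Y [-63.  39.]
28 97 X [ 71.  72.  79. 111. 135.] Y [-63.  43.]
36 94 X [ 71.  72.  77. 103. 133.] Y [-63.  45.]
44 765 X [ 73.  88. 108. 125. 139.] Y [-61.  47.]
52 121 X [ 75.  96. 110. 124. 138.] Y [-59.  42.]
92 6 X [57. 58. 60. 62. 68.] Y [-14.  -8.]
```

The cover is now open side down on the pad at X about 70..141, with its top at z about 51. I'll turn the fingers to span pad y for a square two-point push.

Call:
{"name": "move_arm", "arguments": {"moves": [[0.002,-0.01,0,0,0,-0.18,0.02],[0.002,-0.02,0,0,0,-0.36,0.04],[0.002,-0.03,0,0,0,-0.54,0.06],[0.002,-0.035,0,0,0,-0.72,0.06],[0.002,-0.035,0,0,0,-0.9,0.06],[0.002,-0.035,0,0,0,-1.08,0.06],[0.002,-0.035,0,0,0,-1.26,0.06],[0.002,-0.035,0,0,0,-1.44,0.06],[0.002,-0.035,0,0,0,-1.57,0.06],[0.002,-0.035,0,0,0,-1.57,0.06]]}}

```text
t: 26.68
position: [569.8, -33.3, 93.8]
orientation: [-0.261, -3.129, -0.0]
ft_force: [0.1, -0.0, 0.0]
opening: 59.9
gripper_force: 0.0
```

```bash
cat >> h.py <<'E'
def faces():
    Pl=R.from_euler('z',-NY,degrees=True)
    for n in ("scene","side"):
        c=read_camera(n); W=cloud(c); q=Pl.apply((W-np.array([*N,0])).reshape(-1,3)); V=c["frame"].reshape(-1,3).max(1)
        top=(q[:,2]>44)&(q[:,2]<58)&(abs(q[:,1])<80)&(q[:,0]>50)&(q[:,0]<165)&(V>90)
        r=cv2.minAreaRect(q[top][:,:2].astype(np.float32)); print(n,'top rect',np.round(r[0],1),np.round(r[1],1),round(r[2],1),top.sum(), 'z',np.median(q[top,2]).round(1))
        L=[]
        for lo in range(-50,60,20):
            k=top&(abs(q[:,1]-lo)<10); 
            if k.sum()>5: L.append((lo,*np.percentile(q[k,0],[3,97]).round(1),k.sum()))
        print(L)
        bar=(q[:,2]>14)&(q[:,2]<26)&(abs(q[:,1])<135)&(q[:,0]>145)&(q[:,0]<185)
        print('bar',bar.sum(),[np.percentile(q[bar&(abs(q[:,1]-y)<15),0],[10,50,90]).round(1).tolist() for y in (-110,-70,0,70,110) if (bar&(abs(q[:,1]-y)<15)).sum()>4])
E
python3 - <<'E'
from h import *
rep(); faces()
E
```

```text
26.675 padframe TCP [30.1 -0.5 93.8] toolz [-0.001 -0.    -1.   ] toolx [-1.     0.001  0.001] ft [ 0.1 -0.   0. ] j [ 0.54  0.65 -0.85  1.81  0.59  0.96  0.84] op 59.90082826291711
scene top rect [109.1   1.3] [119.9  75.3] 89.7 1208 z 50.5
[(-50, np.float64(76.3), np.float64(145.1), np.int64(195)), (-30, np.float64(78.0), np.float64(144.6), np.int64(204)), (-10, np.float64(77.5), np.float64(145.0), np.int64(202)), (10, np.float64(77.5), np.float64(144.4), np.int64(199)), (30, np.float64(76.6), np.float64(144.8), np.int64(197)), (50, np.float64(76.7), np.float64(145.0), np.int64(201))]
bar 720 [[157.4, 163.9, 167.5], [157.3, 164.6, 167.8], [156.4, 164.1, 167.7], [156.3, 164.3, 167.9], [157.2, 164.6, 168.1]]
side top rect [106.9  -2. ] [ 72.9 127.4] 0.4 883 z 50.0
[(-50, np.float64(73.5), np.float64(140.5), np.int64(164)), (-30, np.float64(72.5), np.float64(139.1), np.int64(155)), (-10, np.float64(72.7), np.float64(140.2), np.int64(154)), (10, np.float64(72.6), np.float64(139.4), np.int64(152)), (30, np.float64(74.2), np.float64(140.2), np.int64(123)), (50, np.float64(98.1), np.float64(140.0), np.int64(78))]
bar 292 [[152.7, 158.0, 162.8], [153.2, 158.3, 163.3], [159.5, 161.6, 164.5], [159.0, 161.4, 165.3], [152.2, 158.2, 162.9]]
```

Call:
{"name": "move_arm", "arguments": {"moves": [[0,0,0.03,0,0,0,0.06],[0,0,0.06,0,0,0,0.06],[0,0,0.068,0,0,0,0.06],[-0.02,0,0.068,0,0,0,0.06],[-0.028,0,0.068,0,0,0,0.06],[-0.033,0,0.068,0,0,0,0.06],[-0.037,0,0.068,0,0,0,0.06],[-0.04,0,0.068,0,0,0,0.06],[-0.042,0,0.068,0,0,0,0.06],[-0.042,0,0.068,0,0,0,0.06]]}}

```text
t: 28.02
position: [611.5, -40.1, 25.8]
orientation: [-0.26, -3.13, 0.0]
ft_force: [0.1, -0.1, -0.6]
opening: 60.1
gripper_force: 0.1
```

```bash
python3 - <<'E'
from h import *
rep(); faces()
E
```

```text
28.025 padframe TCP [72.3 -0.4 25.8] toolz [-0.001 -0.    -1.   ] toolx [-1.     0.001  0.001] ft [ 0.1 -0.1 -0.6] j [ 0.48  0.78 -0.77  1.75  0.68  0.9   0.81] op 60.06036588933572
scene top rect [118.8   1.1] [120.   78.7] 89.9 1257 z 50.5
[(-50, np.float64(87.6), np.float64(155.7), np.int64(203)), (-30, np.float64(84.9), np.float64(155.0), np.int64(214)), (-10, np.float64(87.7), np.float64(155.3), np.int64(207)), (10, np.float64(88.7), np.float64(155.5), np.int64(205)), (30, np.float64(85.3), np.float64(155.9), np.int64(216)), (50, np.float64(86.8), np.float64(155.6), np.int64(203))]
bar 812 [[157.4, 164.2, 167.4], [156.4, 163.9, 167.3], [154.3, 161.0, 167.4], [156.2, 163.0, 167.1], [158.0, 164.7, 167.5]]
side top rect [109.7  -3.6] [ 88.4 123.1] 0.7 585 z 49.9
[(-50, np.float64(84.5), np.float64(151.6), np.int64(164)), (-30, np.float64(103.0), np.float64(150.8), np.int64(107)), (-10, np.float64(113.4), np.float64(152.4), np.int64(80)), (10, np.float64(86.4), np.float64(151.6), np.int64(68)), (30, np.float64(93.3), np.float64(151.2), np.int64(69)), (50, np.float64(128.6), np.float64(150.8), np.int64(40))]
bar 149 [[153.9, 157.8, 163.2], [151.3, 157.1, 164.1], [154.8, 159.4, 161.7]]
```

Call:
{"name": "move_arm", "arguments": {"moves": [[-0.001,0,0,0,0,0,0.06],[-0.002,0,0,0,0,0,0.06],[-0.003,0,0,0,0,0,0.06]]}}

```text
t: 28.5
position: [611.6, -40.2, 25.5]
orientation: [-0.258, -3.125, 0.002]
ft_force: [-13.1, 1.9, 9.5]
opening: 60.0
gripper_force: 6.5
```

The force rises with no further advance, so the cover is flush against the stop. I'll back off and verify.

Call:
{"name": "move_arm", "arguments": {"moves": [[0.003,0,0,0,0,0,0.06],[0.02,0,0,0,0,0,0.06],[0.05,0,-0.01,0,0,0,0.06],[0.06,0,-0.06,0,0,0,0.06],[0.06,0,-0.11,0,0,0,0.06],[0.06,0,-0.11,0,0,0,0.06]]}}

```text
t: 29.25
position: [558.0, -30.1, 140.0]
orientation: [0.259, 3.124, 0.001]
ft_force: [1.4, 0.2, -0.6]
opening: 60.1
gripper_force: 0.0
```

```bash
python3 - <<'E'
from h import *
rep(); faces()
E
```

```text
29.25 padframe TCP [ 17.9   0.7 140. ] toolz [ 0.007  0.001 -1.   ] toolx [-1.     0.001 -0.007] ft [ 1.4  0.2 -0.6] j [ 0.58  0.58 -0.9   1.8   0.53  1.01  0.88] op 60.051682517462154
scene top rect [120.8   1.3] [120.4  75.6] 89.9 1243 z 50.5
[(-50, np.float64(88.2), np.float64(155.7), np.int64(203)), (-30, np.float64(88.1), np.float64(156.0), np.int64(212)), (-10, np.float64(88.1), np.float64(155.7), np.int64(204)), (10, np.float64(87.8), np.float64(155.9), np.int64(206)), (30, np.float64(88.6), np.float64(156.4), np.int64(207)), (50, np.float64(87.1), np.float64(156.2), np.int64(204))]
bar 818 [[157.7, 164.0, 167.5], [156.5, 164.5, 167.4], [154.1, 160.2, 167.3], [155.9, 163.9, 168.0], [157.7, 164.4, 167.9]]
side top rect [117.5  -2.3] [126.2  72.6] 89.7 941 z 49.9
[(-50, np.float64(82.9), np.float64(151.0), np.int64(162)), (-30, np.float64(83.3), np.float64(150.4), np.int64(154)), (-10, np.float64(83.0), np.float64(150.1), np.int64(157)), (10, np.float64(83.2), np.float64(150.4), np.int64(146)), (30, np.float64(83.6), np.float64(151.2), np.int64(141)), (50, np.float64(83.3), np.float64(149.5), np.int64(125))]
bar 189 [[153.2, 158.3, 163.1], [151.0, 157.0, 163.4], [152.9, 156.7, 163.8]]
```

Flush, square, centred and flat, so I'm handing it in.

```bash
python3 - <<'E'
from h import *
print(finish_job())
E
```

```text
the job is handed in; nothing more can be done
None
```

The cover lies open side down, flat on the pad, pushed flush and square against the stop bar at about its middle, and the job was handed in at about 29 s with no verdict returned; one force reading early on was about 124 N when the arm hit its joint limits (limit 120 N), and I did not re-measure the bystanders at the end.

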